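Clamp the griddle's burner control and press its knob onto the sprung D-shaft

TASK

The griddle's burner control stands loose between the jaws of the small vise on the counter. Turn the vise's crank clockwise until the jaws hold the control firmly, then pick up the black knob, turn it so that its bore matches the D-shaped shaft on top of the control, push it fully onto the shaft and press shaft and knob down against the spring all the way. Finish while still gripping the knob and keeping it pressed down; leave the other things on the counter where they are.

Things in the scene. Friction and masses are not known exactly. Their poses are not given: they have to be found in the camera images.
- vise: Small grey vise fixed to the counter, base 100 x 235 x 20 mm. Origin on the counter midway between the open jaws; its y axis runs along the jaws' travel towards the crank, its x axis is level, across the jaws. The upright crank axis lies at y = +122 mm.
- stop_jaw: The vise's fixed steel jaw, at the end away from the crank; 80 mm wide, its face 36 mm from the vise's origin (at y = -36 mm), its top 55 mm above the counter. Same frame as the vise.
- jaw_pad: The moving jaw's sprung face plate, 80 mm wide, top 55 mm above the counter; with the crank at 0 its face is at y = +36 mm of the vise. It travels 8 mm towards the fixed jaw per radian of crank, and gives against springs (2.5 N per mm) once the control is held between the jaws.
- crank (a joint): Angle of the vise's crank about its upright axis, rad, growing clockwise seen from above as the jaw closes; limits 0 (open) and 2.4 (stop). It starts between 0 and 0.6. Both jaws touch the control at about 1.5, hold it firmly from about 2.0, best at 2.2 to 2.4. It turns with 4 to 7 N at the handle and stays where it is left.
- crank_handle (a point): Centre of the crank's upright round handle, a freely spinning black sleeve 16 mm in diameter and 44 mm tall (55 to 99 mm above the counter), 55 mm from the crank axis. At joint value 0 it lies from the axis towards the vise's -x, at 1.57 towards the vise's +y. The flat crank arm under it tops out 54 mm above the counter.
- crank_pivot (a point): Point on the crank's upright axis at the height of the handle's centre.
- control: Aluminium burner control, a 64 (x) x 60 (y, between the jaws) x 50 mm box, 0.7 kg, standing loose on the vise's base (its underside 20 mm above the counter); a brass pipe stub looks out of its +x side. Origin at the centre of its underside. The closing jaw pushes it against the fixed jaw, by up to 10 mm, so look again after clamping.
- stem_tip (a point): Centre of the top end of the upright steel D-shaft on the control, 98 mm above the counter when not pressed (28 mm above the box). 16 mm in diameter with one flat 2.5 mm from the axis; upper 2.5 mm tapered. x points out of the flat. A thin washer at the shaft's foot has a tab, reaching 27 mm from the axis, that points the same way as the flat. Stiff to turn.
- stem (a joint): How far the D-shaft is pressed down, m: 0 free, 0.008 at its stop. The spring pushes back with about 3 N at the start and 10 N at the stop.
- knob: The black plastic knob, 60 g, standing upright on the counter; origin at the centre of its underside. The bore opens there, 15 mm deep, a D 18 mm in diameter with its flat 3.5 mm from the axis on the +x side, under the pointed end of the grip: it fits the shaft with 1 mm of play all round. Fully on, the knob's underside is 15 mm below the shaft's tip.
- knob_center (a point): The knob's centre, on its axis, 20 mm above its underside. Round skirt 44 mm in diameter, 18 mm tall; on it a bar grip 14 mm thick (along y), 22 mm tall (18 to 40 mm above the underside), from x = -20 (blunt end) to x = +27 mm (pointed end). The knob goes on when the pointed end points the same way as the shaft's flat and tab.
- knob_point (a point): Tip of the pointed end of the knob's bar grip, 27 mm from the knob's axis along its +x, 29 mm above its underside.
- ramekin_mid (a point): Bystander: red ceramic ramekin, 86 mm across, 45 mm tall; point about half-way up.
- pinch_bowl_mid (a point): Bystander: small glass pinch bowl, 72 mm across, 30 mm tall; point about half-way up.
- squeezer_mid (a point): Bystander: aluminium lime squeezer, about 230 mm long, 48 mm tall, lying flat; point about half-way up.
- warmer_mid (a point): Bystander: closed round plastic tortilla warmer, 206 mm across, 87 mm tall; point about half-way up.
- salt_jar_mid (a point): Bystander: glass salt jar with a metal cap, 48 mm across, 85 mm tall; point about half-way up.
- spice_can_mid (a point): Bystander: spice can, 60 mm across, 95 mm tall; point about half-way up.
- screwdriver_mid (a point): Bystander: screwdriver lying on the counter; point about half-way up.
There are look-alikes about, which are no part of the job. Of the things shaped like the knob, the black one is meant. Leave any orange look-alike of the control alone.

How it is judged (in metres and radians):
On the way, in this order (a step that is already met when the one before it is completed fails the run):
1. the control is clamped between the vise's jaws (contact force between jaw_pad and control above 5 N and contact force between stop_jaw and control above 3 N), for 0.2 s.
2. the knob is seated on the D-shaft, flat to flat (z of knob_center in the frame of stem_tip below 0.008 m and horizontal distance between knob_center and stem_tip below 0.003 m and angle between the x axis of knob_center and the x axis of stem_tip, either way round below 0.35 rad and x of knob_point in the frame of stem_tip above 0.02 m), for 0.1 s.
At the end, for the whole second after the job is handed in: Still holding: jaws press the control (over 5 and 3 N); knob on the D-shaft (underside 12 mm or more below its tip, axes within 3 mm, pointed end within 0.35 rad of the flat's direction, tilt under 0.15 rad), at rest, gripped with over 2 N, the shaft pressed down 4.5 mm or more of its 8 mm (all of step 1 and all of step 2 and value of joint stem above 0.0045 m and contact force between the fingers and knob above 2 N and linear speed of knob below 0.02 m/s and angle between knob_center's own z axis and vertical below 0.15 rad); the arm keeps its last pose, push and grip.
It fails at once if another thing on the counter is pushed more than 30 mm from its place (distance of any of ramekin_mid, pinch_bowl_mid, squeezer_mid, warmer_mid, salt_jar_mid, spice_can_mid, screwdriver_mid from where it was at the start of the episode above 0.03 m).
It also fails if it takes over 54 s, if anything falls off the work surface, if the arm or the gripper's body presses on something with over 40 N, if the wrist force passes 120 N, or if a joint passes its speed limit or range.

ROBOT

A 6-joint arm with a two-finger parallel gripper is mounted at the origin on the work surface. World frame = base frame: x ahead of the robot, y to its left, z up, the work surface at z = 0. Lengths are in mm, angles in rad, forces in N, time in s.
With the tool pointing down it reaches from about 225 to 875 mm from the base axis. Payload 3.4 kg.
Tool frame: the origin (TCP) lies midway between the tips of the shut fingers; the grasp point (between the pads) lies 19 mm behind it; z points along the fingers, y is the line along which they close (so a half turn about z gives the same grasp; the last joint's range is limited). The gripper opens to 85 mm and grips with 20 to 120 N. Pads are 22 mm wide; open, the fingers measure 114 mm over their backs; the gripper's body (76 mm by 85 mm) begins 54 mm behind the grasp point. The pads swing forward as they close: fully open they stand 13 mm farther back than shut.
Start: joints at [1.178, 0.276, 1.505, -0, 1.361, -0.121], TCP at [154.384, 553.921, 231.328] pointing down, gripper open.
Joint ranges: [-2.89, 2.89], [-0.75, 2.08], [0.22, 2.7], [-1.18, 4.32], [0.11, 2.71], [-2.7, 2.7]. Speed limits (rad/s): [2.57, 2.57, 3.14, 3.14, 3.14, 3.14].

INTERFACE

Orientations are given as a unit quaternion [w, x, y, z].
In Python, from bench import env gives the robot as it stands.
- The arm moves only by the tool apply_moves, never from a script. Its argument "moves" is one flat list of numbers, 7 for each row, row after row: the shift along the tool's x, y, z in mm, then the turn, a rotation vector about the tool's x, y, z in rad, then the opening, from 0 (shut) to 1 (fully open). In form: [dx, dy, dz, rx, ry, rz, claw, dx, dy, dz, rx, ry, rz, claw, ...]. A call has 1 to 10 rows; each row is the pose to reach, as a shift and turn from the pose commanded when the call began, along the tool's axes at that moment; what a row does not reach only later rows make up. A row lasts 1/12 s, in which the tool goes at most 41.7 mm and 7.16 degrees, less where a joint would pass 70% of its speed; a pose out of reach is approached as far as the arm can. A call with a gripper value outside its range is refused whole. The fingers move at their own pace and stop on an object; "force" is the grip in N (left out, the last holds). Time passes only in rows, so rows that repeat a pose let the fingers close. It gives the time, the measured TCP pose, the force, the opening and the grip force at its end, in the units of the state.
- env.read_state(): the state, without advancing time (a new reading comes with each control period).
- env.snapshot(name): name is "scene" or "top" or "wrist"; returns a dict with "pixels" (480x640x3 uint8, blue, green, red), "fx", "fy", "cx", "cy" (pixels), "k1" (the pictures are not rectified: a ray, as slopes to the right and down, at radius r is drawn at 1 + k1 r^2 times it, then the intrinsics apply), "camera_from_world" (4x4, takes a point from world to camera coordinates). Camera axes: x right, y down, z forward; pixel columns grow to the right and rows downward; lengths in mm; the calibration is good to about 2 mm. A picture is of the moment at which its call begins. There is no depth.
- env.hand_in(): hands the job in; it is judged then, once.
The state is a dict: "t": time; "joint_pos": joint angles; "qd": joint speeds; "effort": joint torques, N m; "tcp_pos": TCP position; "orientation": TCP orientation; "force": force on the tool from outside, world axes, zero at the start; "torque": the same for the moment, N m; "gripper_width": finger opening in mm; "grasp_force": force on a finger pad.
Only numpy, scipy, OpenCV 4.12 (cv2) and the standard library are available. Lean on these libraries where they do the work, as an engineer would, in place of code of your own. Each camera call takes 0.05 s, during which the arm holds its last target. There are 200 camera calls.

## Working session

There is one attempt and no reset: what is moved stays moved. The work goes in short steps, Python scripts to look and compute and a tool call to move; the robot and the scene stay as the last step left them, time stands still between calls to the robot, and variables do not carry over. Pictures are saved under pics/ and viewed, at most 10 in all, crops included, and the job is handed in when it is done.

Besides the shell and the picture viewer there is one more tool, called after "Request:" as a command line: name --argument value ..., lists and objects as JSON in quotes. apply_moves: Moves the arm, as the interface text tells. Its arguments: {"type":"object","properties":{"moves":{"type":"array"},"force":{"type":"number"}},"required":["moves"]}

```bash
mkdir -p pics; ls; cat > h.py <<'E'
import numpy as np, cv2
from bench import env
from scipy.spatial.transform import Rotation as R
def cam(n):
    s=env.snapshot(n); return s
def ray(s,u,v):
    K=np.array([[s['fx'],0,s['cx']],[0,s['fy'],s['cy']],[0,0,1]])
    p=cv2.undistortPoints(np.array([[[u,v]]],float),K,np.array([s['k1'],0,0,0,0.]))[0,0]
    # drawn = (1+k1 r^2)*ray -> OpenCV model
    M=np.array(s['camera_from_world']); Rm,t=M[:3,:3],M[:3,3]
    d=Rm.T@np.array([p[0],p[1],1]); return -Rm.T@t, d
def plane(s,u,v,z):
    o,d=ray(s,u,v); return (o+d*(z-o[2])/d[2])
def proj(s,P):
    M=np.array(s['camera_from_world']); c=M[:3,:3]@np.array(P,float)+M[:3,3]
    x,y=c[:2]/c[2]; f=1+s['k1']*(x*x+y*y); return s['fx']*x*f+s['cx'], s['fy']*y*f+s['cy']
def tri(s1,p1,s2,p2):
    A=[];b=[]
    for s,p in((s1,p1),(s2,p2)):
        o,d=ray(s,*p); d=d/np.linalg.norm(d); N=np.eye(3)-np.outer(d,d); A.append(N);b.append(N@o)
    return np.linalg.lstsq(np.vstack(A),np.hstack(b),rcond=None)[0]
E
python3 - <<'E'
from h import *
st=env.read_state(); print(st)
for n in('scene','top','wrist'):
    s=cam(n); cv2.imwrite(f'pics/{n}0.png',s['pixels']); print(n,s['fx'],s['k1'],np.round(np.linalg.inv(s['camera_from_world']),2).tolist())
a=cv2.imread('pics/scene0.png')
E
```

```text
pics
{'t': 0.0, 'joint_pos': array([ 1.17800734e+00,  2.76581033e-01,  1.50617265e+00,  2.40997446e-05,
        1.36068703e+00, -1.21011850e-01]), 'qd': array([ 0.0005532 , -0.00156633,  0.00040603, -0.00091719,  0.00015843,
       -0.00066275]), 'effort': array([-2.74372978e-03, -4.16772079e+01, -2.45798439e+01, -3.53320929e-04,
        1.11383523e-02, -8.37332379e-06]), 'tcp_pos': array([154.14868133, 553.38725595, 230.43192631]), 'orientation': array([-2.46177527e-04,  1.35473184e-01,  9.90780582e-01, -8.90713484e-04]), 'force': array([0.48894527, 0.36408203, 0.26754263]), 'torque': array([0.05182406, 0.01500008, 0.00946077]), 'grasp_force': 0.0, 'gripper_width': 85.5572025682998}
scene 483.8058310807388 0.026307069486675536 [[0.78, 0.54, -0.31, 905.09], [0.63, -0.67, 0.4, -457.32], [0.01, -0.5, -0.87, 1058.99], [0.0, 0.0, 0.0, 1.0]]
top 513.1464023695547 -0.14281542934968955 [[-0.02, -1.0, 0.1, 407.81], [-1.0, 0.02, -0.01, -4.91], [0.01, -0.1, -1.0, 1647.37], [0.0, 0.0, 0.0, 1.0]]
wrist 423.87914220071053 0.02339117064070803 [[0.27, 0.92, 0.29, 81.49], [0.96, -0.26, -0.08, 574.1], [-0.0, 0.3, -0.95, 374.38], [0.0, 0.0, 0.0, 1.0]]
```

View pics/scene0.png

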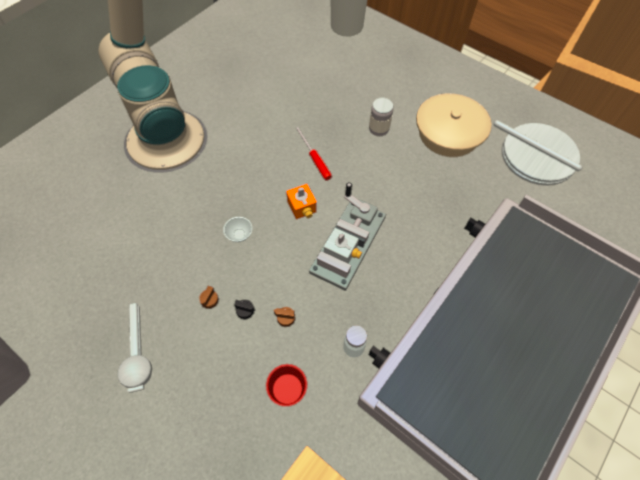

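View pics/top0.png

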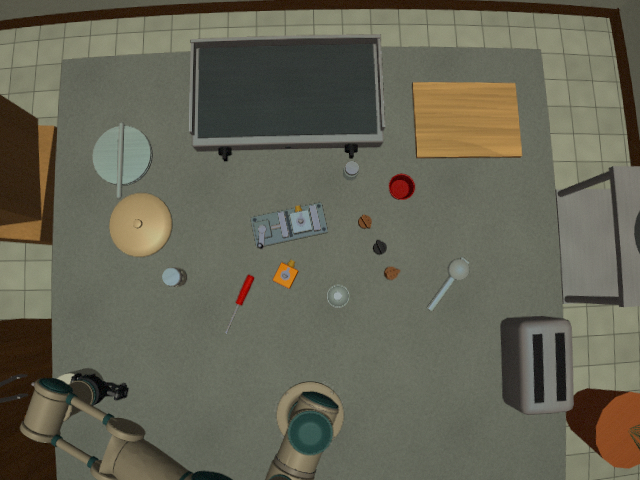

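The scene picture shows the vise at about (345,243), with its crank handle at (348,187) and the orange look-alike at (301,200). Three knob-shaped things could be taken for the knob: brown (209,297), black (244,308) and brown (285,316), plus the griddle's own black knobs at (475,228) and (380,356). The loose black one at scene (244,308), top (379,247), matches the description. I'll check it and the vise in one composite crop.

```bash
python3 - <<'E'
from h import *
a=cv2.imread('pics/scene0.png');b=cv2.imread('pics/top0.png')
f=lambda i,x,y,w,h,k:cv2.resize(i[y:y+h,x:x+w],None,fx=k,fy=k,interpolation=cv2.INTER_CUBIC)
A=f(a,300,175,100,115,4);B=f(b,240,190,100,70,4);C=f(a,219,288,50,45,4);D=f(b,354,230,50,45,4)
o=np.zeros((600,800,3),np.uint8);o[:460,:400]=A;o[:280,400:]=B;o[280:460,400:600]=C;o[280:460,600:]=D
cv2.imwrite('pics/c1.png',o)
E
```

```text
(no output)
```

View pics/c1.png

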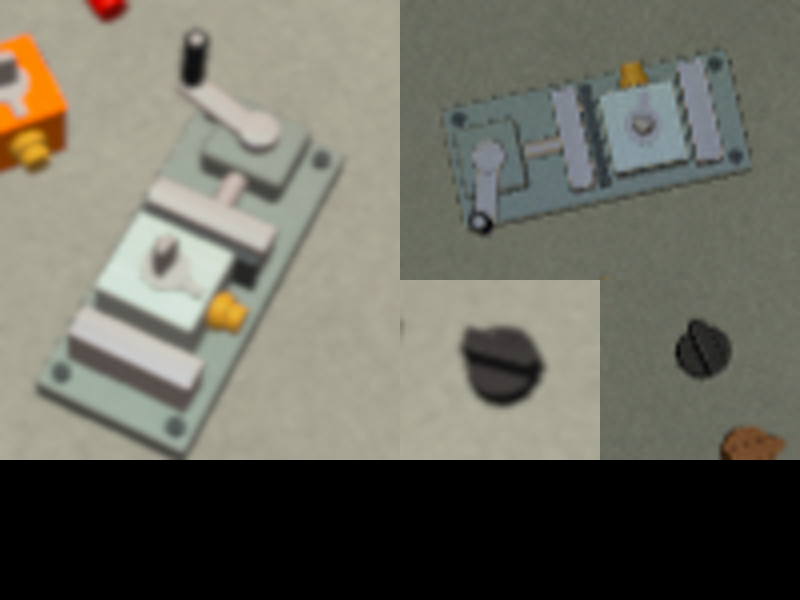

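The composite confirms the black knob at scene (244,308), with the bright-grey crank handle top at scene (349,184) and top (260,244). The knob's pointed end faces up-left in the scene view. Next I'll turn these into positions.

```bash
python3 - <<'E'
from h import *
s=cam('scene');t=cam('top')
T=lambda x,y:(240+(x-400)/4,190+y/4); S=lambda x,y:(300+x/4,175+y/4)
print('base top',[np.round(plane(t,*T(*p),20)[:2],1).tolist() for p in((445,110),(722,52),(750,168),(465,232))])
print('base scene',[np.round(plane(s,*S(*p),20)[:2],1).tolist() for p in((185,452),(38,388),(343,160))])
print('handle',tri(s,S(196,38),t,T(480,219)),plane(s,*S(196,38),99),plane(t,*T(480,219),99))
print('pivot',tri(s,S(258,130),t,T(488,155)),plane(s,*S(258,130),54))
print('stem',tri(s,S(167,240),t,T(643,122)),plane(s,*S(167,240),98))
def K(s,z):
    g=s['pixels'];m=(g.max(2)<75).astype(np.uint8)
    n,l,st,c=cv2.connectedComponentsWithStats(m)
    return [(c[i].round(1).tolist(),st[i].tolist(),np.round(plane(s,*c[i],z)[:2],1).tolist()) for i in range(1,n) if 40<st[i,4]<400]
print(*K(s,15),sep='\n');print(*K(t,15),sep='\n')
print(proj(s,plane(s,200,200,0)))
E
```

```text
base top [[632.9, 172.0], [674.5, -50.9], [580.4, -70.8], [534.6, 157.3]]
base scene [[678.8, -52.7], [586.1, -74.5], [635.7, 171.5]]
handle [537.76915883 137.58720315 102.72887775] [536.33043089 139.90030904  99.        ] [538.08976877 137.93731425  99.        ]
pivot [591.6407819  134.85374305  55.93858313] [590.98770745 135.94976887  54.        ]
stem [609.21133308  13.26765526 102.4639441 ] [608.35993299  16.00685301  98.        ]
([128.9, 45.0], [113, 41, 32, 7, 69], [-365.2, 186.2])
([504.9, 55.4], [477, 42, 55, 31, 174], [586.7, 902.5])
([347.9, 190.7], [346, 186, 5, 10, 44], [513.9, 174.2])
([473.9, 226.6], [465, 219, 20, 18, 208], [826.7, 285.4])
([244.1, 309.1], [235, 301, 19, 18, 269], [527.4, -239.1])
([378.3, 355.9], [369, 347, 21, 21, 239], [828.4, -135.1])
([404.7, 182.9], [391, 175, 22, 23, 139], [735.7, -327.0])
([288.3, 223.8], [285, 211, 8, 26, 61], [610.5, 53.7])
([637.3, 231.6], [634, 212, 6, 41, 158], [557.8, -1140.7])
([379.3, 247.2], [373, 240, 14, 15, 154], [527.9, -235.4])
([182.1, 276.9], [176, 268, 11, 18, 88], [447.8, 397.7])
([286.9, 466.0], [265, 435, 51, 45, 199], [-157.8, 76.2])
([109.3, 475.6], [101, 473, 16, 6, 43], [-193.7, 653.9])
([279.4, 477.1], [269, 474, 22, 6, 91], [-193.5, 100.8])
(np.float64(200.00000000000006), np.float64(200.0))
```

Request:
apply_moves --moves '[-512,-328,-20,0,0,0,1,-512,-328,-20,0,0,0,1,-512,-328,-20,0,0,0,1,-512,-328,-20,0,0,0,1,-512,-328,-20,0,0,0,1,-512,-328,-20,0,0,0,1,-512,-328,-20,0,0,0,1,-512,-328,-20,0,0,0,1,-512,-328,-20,0,0,0,1,-512,-328,-20,0,0,0,1]'

```text
t: 1.08
tcp_pos: [432.8, 241.6, 245.2]
orientation: [0.0, 0.136, 0.991, 0.0]
force: [0.5, 0.1, -0.1]
gripper_width: 85.6
grasp_force: 0.0
```

Request:
apply_moves --moves '[-160,-102,-5,0,0,0,1,-160,-102,-5,0,0,0,1,-160,-102,-5,0,0,0,1,-160,-102,-5,0,0,0,1,-160,-102,-5,0,0,0,1,-160,-102,-5,0,0,0,1,-160,-102,-5,0,0,0,1]'

```text
t: 1.67
tcp_pos: [559.0, 101.1, 249.4]
orientation: [-0.001, 0.137, 0.991, 0.0]
force: [-0.1, -0.6, -0.7]
gripper_width: 85.4
grasp_force: 0.0
```

```bash
cat >> h.py <<'E'
def tool(target):
    st=env.read_state(); q=st['orientation']; r=R.from_quat([*q[1:],q[0]]); return st['tcp_pos'].round(1), r.inv().apply(np.array(target)-st['tcp_pos']).round(1)
E
python3 - <<'E'
from h import *
s=cam('wrist'); cv2.imwrite('pics/w1.png',s['pixels']); import pickle; pickle.dump({k:s[k] for k in s},open('w1.pkl','wb'))
print(env.read_state()['tcp_pos'])
E
```

```text
[558.13547759 102.17391597 249.51838349]
```

View pics/w1.png

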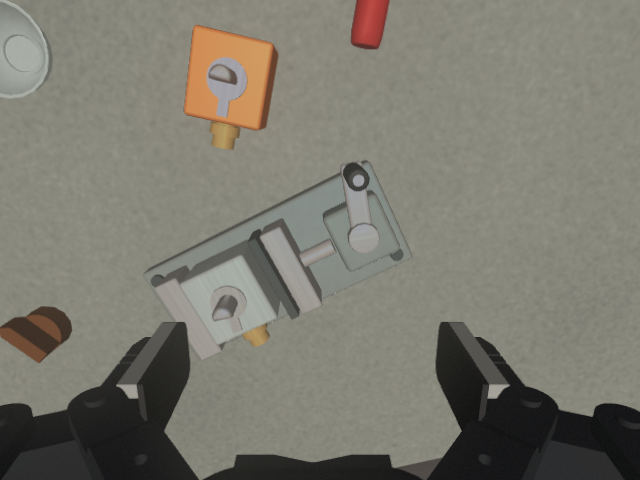

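The wrist picture shows the whole vise, with the handle's top at (357,178), the crank hub at (363,238), the stem at about (228,307) and base corners near (147,271) and (411,258).

```bash
python3 - <<'E'
from h import *; import pickle
s=pickle.load(open('w1.pkl','rb'))
print('handle',plane(s,357,179,99),'pivot',plane(s,363,239,57))
print('base',[plane(s,*p,20).round(1) for p in((147,272),(364,160),(411,258))])
t=cam('top');sc=cam('scene')
print('tri handle', tri(s,(357,179),sc,(349,184.5)),'hub',tri(s,(363,239),sc,(364.5,207.5)))
h=plane(s,357,179,99);print(tool([537.5,138,130]))
E
```

```text
handle [535.89767282 140.16919106  99.        ] pivot [592.30974813 135.686904    57.        ]
base [array([580.4, -65.2,  20. ]), array([534.9, 154.9,  20. ]), array([633.9, 175.8,  20. ])]
tri handle [536.04766078 140.25058907  98.36193347] hub [592.06922754 135.21804842  56.23331692]
(array([557.6, 103.1, 249.9]), array([ 28.5,  28.2, 120. ]))
```

Request:
apply_moves --moves '[30,30,120,0,0,0,1,30,30,120,0,0,0,1,30,30,120,0,0,0,1,30,30,120,0,0,0,1,30,30,120,0,0,0,1,30,30,120,0,0,0,1]'

```text
t: 2.32
tcp_pos: [539.2, 139.8, 132.0]
orientation: [0.002, 0.135, 0.991, 0.0]
force: [0.6, -0.0, 0.7]
gripper_width: 85.7
grasp_force: 0.0
```

```bash
python3 - <<'E'
from h import *
s=cam('wrist');print(tool([536.1,140,62]),env.read_state()['orientation'])
st=env.read_state();print(st['force'])
print('handle proj',proj(s,(536,140,99)))
g=s['pixels'];m=(g.max(2)<70).astype(np.uint8);n,l,t,c=cv2.connectedComponentsWithStats(m)
print([(c[i].round(),t[i]) for i in range(1,n) if t[i,4]>150])
cv2.imwrite('pics/w2.png',g)
E
```

```text
(array([540.1, 139.5, 132.8]), array([ 4.4, -0.7, 70.8])) [2.79395331e-03 1.35018088e-01 9.90839036e-01 5.61440527e-04]
[-0.42184883  0.30428608  1.24884893]
handle proj (np.float64(310.32480670240426), np.float64(282.86113371381333))
[(array([312., 268.]), array([ 295,  242,   34,   58, 1276], dtype=int32)), (array([107., 425.]), array([    0,   318,   243,   162, 17911], dtype=int32)), (array([527., 428.]), array([  427,   322,   213,   158, 18369], dtype=int32)), (array([312., 469.]), array([ 204,  455,  218,   25, 4056], dtype=int32))]
```

View pics/w2.png

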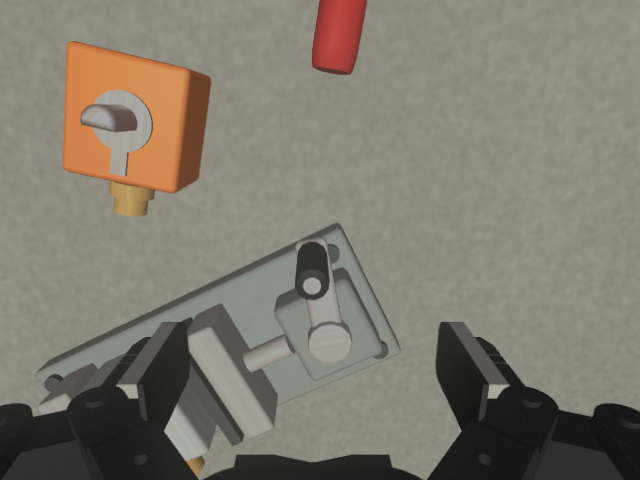

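Request:
apply_moves --moves '[3,-1,35,0,0,0,1,3,-1,70,0,0,0,1,3,-1,70,0,0,0,1,3,-1,70,0,0,0,0.1,3,-1,70,0,0,0,0.1,3,-1,70,0,0,0,0.1,3,-1,70,0,0,0,0.1,3,-1,70,0,0,0,0.1,3,-1,70,0,0,0,0.1,3,-1,70,0,0,0,0.1]' --force 50

```text
t: 3.2
tcp_pos: [535.6, 139.4, 61.3]
orientation: [0.001, 0.136, 0.991, 0.001]
force: [-1.0, 0.7, 6.0]
gripper_width: 14.8
grasp_force: 48.6
```

```bash
python3 - <<'E'
from h import *
st=env.read_state();print({k:np.round(st[k],3) for k in('t','tcp_pos','orientation','force','gripper_width','grasp_force','joint_pos')})
q=st['orientation']; r=R.from_quat([*q[1:],q[0]])
p=np.array([592,135.5]);a0=.085
for a in np.arange(.2,2.2,.1):
    d=55*np.array([-np.cos(a)+np.cos(a0),np.sin(a)-np.sin(a0),0]);print(round(a,2),r.inv().apply(d).round(0)[:2],end=' ')
E
```

```text
{'t': np.float64(3.2), 'tcp_pos': array([535.597, 139.394,  61.344]), 'orientation': array([0.001, 0.136, 0.991, 0.001]), 'force': array([-0.95,  0.71,  6.05]), 'gripper_width': np.float64(14.772), 'grasp_force': np.float64(48.579), 'joint_pos': array([ 1.290e-01,  3.910e-01,  1.798e+00,  1.000e-03,  9.500e-01,
       -1.171e+00])}
0.2 [1. 6.] 0.3 [ 1. 12.] 0.4 [ 1. 17.] 0.5 [-0. 23.] 0.6 [-2. 28.] 0.7 [-4. 33.] 0.8 [-7. 38.] 0.9 [-10.  43.] 1.0 [-13.  47.] 1.1 [-17.  51.] 1.2 [-21.  54.] 1.3 [-26.  57.] 1.4 [-30.  60.] 1.5 [-36.  62.] 1.6 [-41.  64.] 1.7 [-46.  65.] 1.8 [-52.  65.] 1.9 [-57.  65.] 2.0 [-63.  65.] 2.1 [-68.  63.]
```

Request:
apply_moves --moves '[1,6,0,0,0,0,0.1,1,12,0,0,0,0,0.1,1,17,0,0,0,0,0.1,0,23,0,0,0,0,0.1,-2,28,0,0,0,0,0.1,-4,33,0,0,0,0,0.1,-7,38,0,0,0,0,0.1,-10,43,0,0,0,0,0.1,-13,47,0,0,0,0,0.1,-17,51,0,0,0,0,0.1]'

```text
t: 4.03
tcp_pos: [562.5, 183.3, 61.3]
orientation: [-0.002, 0.135, 0.991, -0.001]
force: [-6.8, -0.5, 11.1]
gripper_width: 14.7
grasp_force: 48.9
```

Request:
apply_moves --moves '[-4,3,0,0,0,0,0.1,-9,6,0,0,0,0,0.1,-13,9,0,0,0,0,0.1,-19,11,0,0,0,0,0.1,-24,13,0,0,0,0,0.1,-29,14,0,0,0,0,0.1,-35,14,0,0,0,0,0.1,-40,14,0,0,0,0,0.1,-46,14,0,0,0,0,0.1,-51,12,0,0,0,0,0.1]'

```text
t: 4.87
tcp_pos: [616.0, 184.4, 61.4]
orientation: [-0.001, 0.136, 0.991, 0.002]
force: [-3.5, 8.4, 7.0]
gripper_width: 14.9
grasp_force: 49.1
```

```bash
python3 - <<'E'
from h import *
s=cam('scene');cv2.imwrite('pics/s2.png',s['pixels'])
st=env.read_state();print(st['tcp_pos'],st['force'],st['grasp_force']);d=st['tcp_pos'][:2]-[592,135.5];print(np.hypot(*d),np.arctan2(d[1],-d[0])+.2)
E
```

```text
[617.3421839  183.82405829  61.41906866] [-1.53670926  6.49737214  6.23039463] 48.83280873298645
54.565931626608844 2.253789859570585
```

Request:
apply_moves --moves '[-2,-1,0,0,0,0,0.1,-2,-1,0,0,0,0,0.1,-2,-1,0,0,0,0,0.1,-2,-1,0,0,0,0,0.4,-2,-1,0,0,0,0,0.4,-2,-1,0,0,0,0,0.4,-2,-1,-40,0,0,0,0.4,-2,-1,-80,0,0,0,0.4,-2,-1,-120,0,0,0,1,-2,-35,-160,0,0,0,1]'

```text
t: 5.75
tcp_pos: [613.2, 156.9, 214.4]
orientation: [0.002, 0.134, 0.991, 0.002]
force: [0.5, -0.4, 0.9]
gripper_width: 57.4
grasp_force: 0.0
```

Request:
apply_moves --moves '[-2,-40,-10,0,0,0,1,-2,-80,-10,0,0,0,1,-2,-120,-10,0,0,0,1,-2,-155,-10,0,0,0,1,-2,-155,-10,0,0,0,1,-2,-155,-10,0,0,0,1]'

```text
t: 6.25
tcp_pos: [571.2, 2.0, 221.7]
orientation: [-0.0, 0.137, 0.991, -0.0]
force: [0.6, -0.1, -0.3]
gripper_width: 85.6
grasp_force: 0.0
```

```bash
python3 - <<'E'
from h import *; import pickle
env.snapshot('wrist');env.snapshot('wrist')
s=cam('wrist'); cv2.imwrite('pics/w3.png',s['pixels']);pickle.dump(s,open('w3.pkl','wb'))
print(env.read_state()['tcp_pos'])
E
```

```text
[571.96260236   4.75736188 221.52751431]
```

View pics/w3.png

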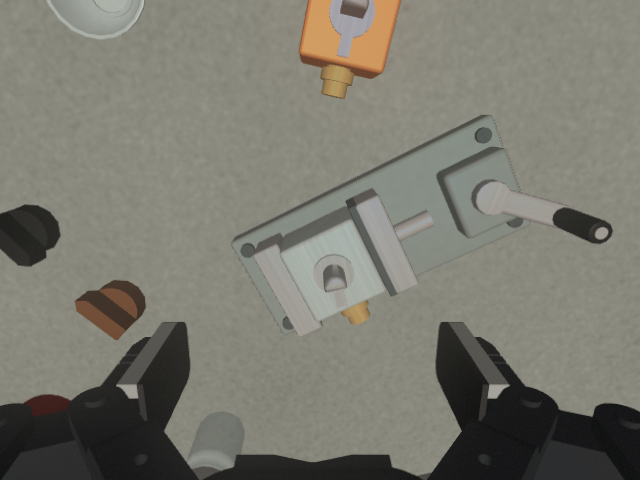

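The wrist picture shows the vise closed on the control, the crank swung round with its handle end at (600,232), the stem at about (334,278) and its tab pointing down to about (342,302). The black knob is at the left edge (28,235). I'll crop the stem.

```bash
python3 - <<'E'
from h import *; import pickle
s=pickle.load(open('w3.pkl','rb'))
cv2.imwrite('pics/c3.png',cv2.resize(s['pixels'][240:325,275:395],None,fx=6,fy=6,interpolation=cv2.INTER_CUBIC))
h=plane(s,600,233,99);p=plane(s,493,197,57);d=h-p;print(h,p,np.hypot(*d[:2]),np.arctan2(d[1],-d[0])+.2)
E
```

```text
[620.49710404 183.96428349  99.        ] [590.95074644 136.81053115  57.        ] 55.64587682665456 2.3305425804531334
```

View pics/c3.png

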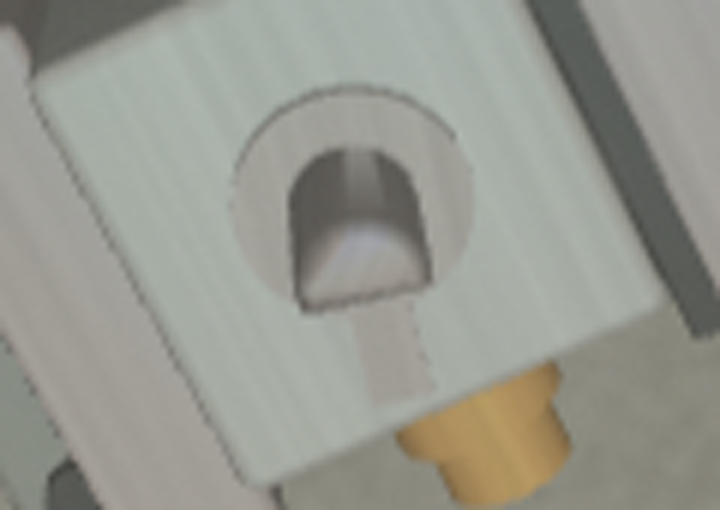

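```bash
python3 - <<'E'
from h import *; import pickle
s=pickle.load(open('w3.pkl','rb'))
P=lambda x,y,z:plane(s,275+x/6,240+y/6,z)
w=P(352,207,71);t=P(404,396,71);c1=P(305,312,96);c2=P(432,282,96);m=(c1+c2)/2
print('washer',w,'tab',t,np.hypot(*(t-w)[:2]),'ang',np.arctan2(*(t-w)[1::-1]))
e=c2-c1;print('chord',np.hypot(*e[:2]),np.arctan2(e[1],e[0])-np.pi/2,'mid',m)
print('jaw',np.arctan2(*((P(660,302,70)-P(245,487,70))[1::-1])))
sc=cam('scene')
f=(333.7,0)
cv2.imwrite('pics/s3.png',sc['pixels'])
# view for knob: hover target
print(tool([470,-235,200]))
E
```

```text
washer [612.94234865   9.64421495  71.        ] tab [639.48940794   9.46695976  71.        ] 26.547651050931393 ang -0.00667691836155463
chord 14.956048528339297 -0.021425453896533053 mid [614.44637738   9.911151    96.        ]
jaw 1.7575275807316393
(array([572. ,   5.1, 221.5]), array([  34.1, -258.6,   21.4]))
```

Request:
apply_moves --moves '[-23,-246,70,0,0,-0.7,1,-23,-246,70,0,0,-0.7,1,-23,-246,70,0,0,-0.7,1,-23,-246,70,0,0,-0.7,1,-23,-246,70,0,0,-0.7,1,-23,-246,70,0,0,-0.7,1,-23,-246,70,0,0,-0.7,1,-23,-246,70,0,0,-0.7,1,-23,-246,70,0,0,-0.7,1,-23,-246,70,0,0,-0.7,1]'

```text
t: 7.28
tcp_pos: [528.5, -237.7, 151.7]
orientation: [0.0, -0.213, 0.977, 0.001]
force: [1.1, -0.5, 0.1]
gripper_width: 85.4
grasp_force: 0.0
```

```bash
python3 - <<'E'
from h import *; import pickle
env.snapshot('wrist');env.snapshot('wrist')
s=cam('wrist'); pickle.dump(s,open('w4.pkl','wb'));st=env.read_state()
print(st['tcp_pos'],st['joint_pos'])
u,v=map(int,proj(s,(528,-238,25)));print(u,v)
x0,y0=max(u-80,0),max(v-65,0);print(x0,y0)
cv2.imwrite('pics/c4.png',cv2.resize(s['pixels'][y0:y0+130,x0:x0+160],None,fx=4,fy=4,interpolation=cv2.INTER_CUBIC))
E
```

```text
[ 528.60237155 -237.50332685  152.2179165 ] [-5.42638152e-01  3.36162834e-01  1.62074832e+00  5.41648387e-04
  1.18400984e+00 -2.54406459e+00]
311 231
231 166
```

View pics/c4.png

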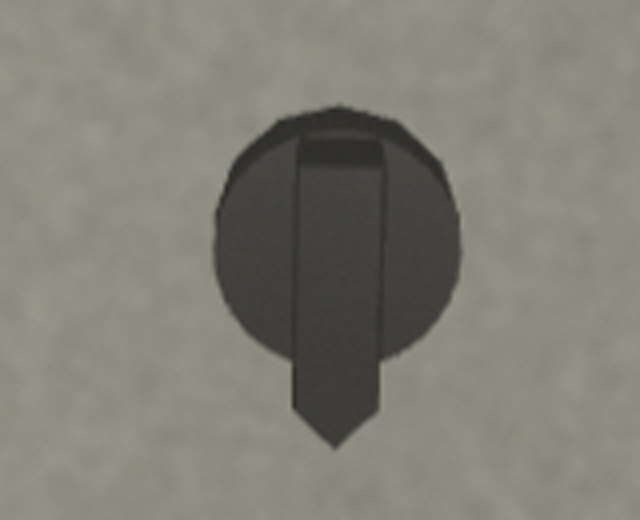

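```bash
python3 - <<'E'
from h import *; import pickle
s=pickle.load(open('w4.pkl','rb'))
P=lambda x,y,z:plane(s,231+x/4,166+y/4,z)
b=P(342,168,40);t=P(335.5,448,40);d=t-b;L=np.hypot(*d[:2]);a=np.arctan2(d[1],d[0]);print('L',L,'a',a,'axis',b+d*20/47)
print('width',np.linalg.norm(P(299,200,40)-P(385,200,40)),'edge angles',[np.arctan2(*((P(q-6,408,40)-P(q,168,40))[1::-1])) for q in(299,385)])
print('skirt',P(337.5,246,18),np.linalg.norm(P(214,246,18)-P(461,246,18)))
q=env.read_state()['orientation'];r=R.from_quat([*q[1:],q[0]]);x=r.as_matrix()[:,0];print('toolx ang-pi',np.arctan2(x[1],x[0])%(2*np.pi)-np.pi, r.as_matrix()[:,2])
print(tool([*(b+d*20/47)[:2],20]))
E
```

```text
L 46.21847090764403 a 0.41070516496554665 axis [ 527.22384698 -235.6482816    40.        ]
width 13.303672206186592 edge angles [np.float64(0.4013726738686278), np.float64(0.4165466691870855)]
skirt [ 525.96641435 -236.33577826   18.        ] 41.839837164083356
toolx ang-pi 0.43042607184718085 [ 8.34264979e-04  8.27030923e-05 -9.99999649e-01]
(array([ 528.6, -237.5,  152.2]), array([  0.6,   2.3, 132.2]))
```

Request:
apply_moves --moves '[1,2,40,0,0,0.02,1,1,2,80,0,0,0.02,1,1,2,115,0,0,0.02,1,1,2,131,0,0,0.02,1,1,2,131,0,0,0.02,1,1,2,131,0,0,0.02,0.08,1,2,131,0,0,0.02,0.08,1,2,131,0,0,0.02,0.08,1,2,131,0,0,0.02,0.08,1,2,131,0,0,0.02,0.08]' --force 50

```text
t: 8.27
tcp_pos: [527.0, -238.1, 22.2]
orientation: [0.001, -0.203, 0.979, -0.001]
force: [-0.0, -0.6, 0.5]
gripper_width: 25.6
grasp_force: 0.0
```

```bash
python3 - <<'E'
from h import *
st=env.read_state();print(st['tcp_pos'],st['force'],st['grasp_force'],st['gripper_width'])
E
```

```text
[ 527.00825819 -238.10144155   22.18428885] [-0.01773872 -0.58371201  0.45347382] 0.0 25.613986947630345
```

Request:
apply_moves --moves '[0,0,0,0,0,0,0.08,0,0,0,0,0,0,0.08,0,0,0,0,0,0,0.08,0,0,0,0,0,0,0.08]'

```text
t: 8.6
tcp_pos: [526.9, -238.1, 21.9]
orientation: [0.001, -0.203, 0.979, -0.001]
force: [-1.0, -0.0, 6.3]
gripper_width: 12.9
grasp_force: 49.9
```

Request:
apply_moves --moves '[0,0,-40,0,0,0,0.08,0,0,-80,0,0,0,0.08,0,0,-120,0,0,0,0.08,-176,194,-138,0,0,0.42,0.08,-176,194,-138,0,0,0.42,0.08,-176,194,-138,0,0,0.42,0.08,-176,194,-138,0,0,0.42,0.08,-176,194,-138,0,0,0.42,0.08,-176,194,-138,0,0,0.42,0.08,-176,194,-138,0,0,0.42,0.08]'

```text
t: 9.43
tcp_pos: [611.6, 14.8, 159.0]
orientation: [0.001, 0.005, 1.0, 0.001]
force: [0.2, 0.6, 0.1]
gripper_width: 12.7
grasp_force: 49.2
```

```bash
python3 - <<'E'
from h import *
env.snapshot('wrist');env.snapshot('wrist')
st=env.read_state();print(st['tcp_pos'],st['orientation'],st['force'],st['grasp_force'],st['gripper_width']);print(tool([611.5,9.8,150]))
q=st['orientation'];r=R.from_quat([*q[1:],q[0]]);x=r.as_matrix()[:,0];print('ang',np.arctan2(x[1],x[0])%(2*np.pi)-np.pi)
s=cam('wrist');cv2.imwrite('pics/w5.png',s['pixels'])
E
```

```text
[611.56749397  14.16067933 158.74272694] [4.77205426e-04 3.61685791e-03 9.99993011e-01 8.17886800e-04] [-0.5536479  -0.48066321 -0.48305319] 49.163129925727844 12.672922067705091
(array([611.6,  14.2, 158.7]), array([ 0. , -4.4,  8.7]))
ang -0.007234512227403567
```

Request:
apply_moves --moves '[0,-4.4,20,0,0,0,0.08,0,-4.4,34,0,0,0,0.08,0,-4.4,34,0,0,0,0.08,0,-4.4,34,0,0,0,0.08]'

```text
t: 9.92
tcp_pos: [609.4, 4.6, 123.9]
orientation: [-0.001, 0.007, 1.0, -0.0]
force: [0.3, -0.3, -1.3]
gripper_width: 12.9
grasp_force: 49.1
```

```bash
python3 - <<'E'
from h import *; import pickle
w=cam('wrist');s=cam('scene');t=cam('top');pickle.dump((w,s,t),open('w6.pkl','wb'))
P=[]
for i in range(6): P.append(env.read_state()['tcp_pos']); 
print(np.mean(P,0),env.read_state()['force'])
print(proj(w,(612,10,125)),proj(s,(612,10,125)))
u,v=map(int,proj(w,(612,10,125)));a,b=map(int,proj(s,(612,10,110)))
o=np.zeros((600,800,3),np.uint8)
o[:,:400]=cv2.resize(w['pixels'][v-150:v+150,u-100:u+100],(400,600),interpolation=2) if v+150<=480 else cv2.resize(w['pixels'][180:480,u-100:u+100],(400,600),interpolation=2)
o[:,400:]=cv2.resize(s['pixels'][b-45:b+45,a-30:a+30],(400,600),interpolation=2)
print(u,v,a,b);cv2.imwrite('pics/c6.png',o)
E
```

```text
[611.1738022    5.05303234 125.76543431] [-0.30114696  0.59184258 -0.58408726]
(np.float64(326.29941402200694), np.float64(331.37596237646954)) (np.float64(342.05026289269944), np.float64(231.66415124959303))
326 331 341 235
```

View pics/c6.png

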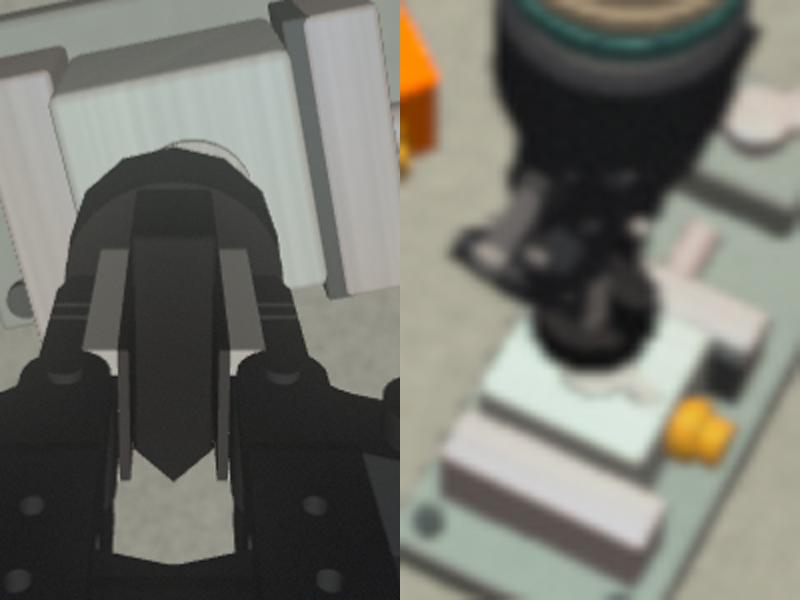

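The crop shows the knob held squarely, blunt end at wrist pixel (314,299) and tip at (313,420), with the washer's rim peeking out left of its right side, so the knob sits several mm to the vise's stop-jaw side. I'll measure the offset.

```bash
python3 - <<'E'
from h import *; import pickle
w,s,t=pickle.load(open('w6.pkl','rb'))
st=env.read_state();print(st['t'],st['tcp_pos'],st['joint_pos'].round(4))
zt=st['tcp_pos'][2]+18
b=plane(w,313.75,299,zt);e=plane(w,313,420,zt);d=e-b
print('L',np.hypot(*d[:2]),'ang',np.arctan2(d[1],d[0]),'axis',b+d*20/47,'mid',(b+e)/2-d*3.5/47)
# sub-check: washer rim points
w3=pickle.load(open('w3.pkl','rb'))
c=plane(w3,275+352/6,240+207/6,71);r=plane(w3,275+474/6,240+200/6,71);rad=np.hypot(*(r-c)[:2]);print('rad',rad)
M=w['camera_from_world'];
for c0 in((612.3,9.8),(612.3,8),(614,9.8)):
    pts=np.array([proj(w,(c0[0]+rad*np.cos(a),c0[1]+rad*np.sin(a),71)) for a in np.arange(0,6.28,.05)]);i=pts[:,1].argmin();print(c0,'top',(pts[i]-[226,180])*2,'right',(pts[pts[:,0].argmax()]-[226,180])*2)
E
```

```text
10.0667 [611.1738022    5.05303234 125.76543431] [-0.1055  0.4018  1.5869 -0.      1.1512 -1.6635]
L 45.95413659834827 ang -0.017843281493152924 axis [609.79963116   5.12629543 143.76543431] mid [609.79963116   5.12629543 143.76543431]
rad 15.104039147649893
(612.3, 9.8) top [191.9362258  140.38725079] right [253.5052354  195.75266224]
(612.3, 8) top [184.55518278 140.48049738] right [246.26710106 195.84034046]
(614, 9.8) top [191.98074951 147.01218782] right [253.40512361 202.11654399]
```

Request:
apply_moves --moves '[-1.3,4.7,0,0,0,0,0.08,-1.3,4.7,0,0,0,0,0.08,-1.3,4.7,0,0,0,0,0.08,-1.3,4.7,0,0,0,0,0.08,-1.3,4.7,2,0,0,0,0.08,-1.3,4.7,4,0,0,0,0.08,-1.3,4.7,6,0,0,0,0.08,-1.3,4.7,7,0,0,0,0.08,-1.3,4.7,7,0,0,0,0.08,-1.3,4.7,7,0,0,0,0.08]'

```text
t: 10.9
tcp_pos: [611.8, 10.5, 117.5]
orientation: [-0.0, 0.006, 1.0, 0.0]
force: [-0.4, -0.1, -0.8]
gripper_width: 13.0
grasp_force: 49.2
```

```bash
python3 - <<'E'
from h import *
for i in range(3):
    env.snapshot('top');st=env.read_state();print(st['tcp_pos'].round(1),st['force'].round(1),st['torque'].round(2))
E
```

```text
[611.9  10.5 117.6] [-0.   0.7 -0.1] [-0.03  0.05  0.01]
[611.9  10.5 117.7] [-0.5 -0.  -0.1] [-0.02  0.   -0.01]
[612.   10.5 117.8] [-0.2  0.  -1.2] [-0.01  0.03  0.  ]
```

Request:
apply_moves --moves '[0,0,1,0,0,0,0.08,0,0,2,0,0,0,0.08,0,0,3,0,0,0,0.08,0,0,4,0,0,0,0.08,0,0,4,0,0,0,0.08,0,0,4,0,0,0,0.08]'

```text
t: 11.55
tcp_pos: [611.7, 10.3, 113.5]
orientation: [-0.0, 0.006, 1.0, -0.0]
force: [-0.2, -1.7, -1.2]
gripper_width: 12.7
grasp_force: 49.1
```

Request:
apply_moves --moves '[0,-0.3,2,0,0,0,0.08,0,-0.3,4,0,0,0,0.08,0,-0.3,6,0,0,0,0.08,0,-0.3,8,0,0,0,0.08,0,-0.3,8,0,0,0,0.08,0,-0.3,8,0,0,0,0.08]'

```text
t: 12.05
tcp_pos: [611.7, 10.2, 105.3]
orientation: [-0.0, 0.006, 1.0, 0.0]
force: [-1.0, -0.5, -2.2]
gripper_width: 12.5
grasp_force: 49.2
```

Request:
apply_moves --moves '[0,0,1,0,0,0,0.08,0,0,2,0,0,0,0.08,0,0,3,0,0,0,0.08,0,0,4,0,0,0,0.08,0,0,4,0,0,0,0.08,0,0,4,0,0,0,0.08]'

```text
t: 12.55
tcp_pos: [611.9, 10.2, 102.1]
orientation: [0.0, 0.006, 1.0, -0.0]
force: [-3.2, -1.4, 4.4]
gripper_width: 12.5
grasp_force: 49.8
```

Request:
apply_moves --moves '[-0.3,0,1,0,0,0,0.08,-0.3,0,2,0,0,0,0.08,-0.3,0,3,0,0,0,0.08,-0.3,0,4,0,0,0,0.08,-0.3,0,4,0,0,0,0.08,-0.3,0,4,0,0,0,0.08]'

```text
t: 13.05
tcp_pos: [611.9, 10.2, 98.3]
orientation: [-0.0, 0.006, 1.0, -0.0]
force: [-3.4, -1.7, 7.8]
gripper_width: 12.9
grasp_force: 50.3
```

Request:
apply_moves --moves '[0.4,-0.2,0.5,0,0,0,0.08,0.4,-0.2,1,0,0,0,0.08,0.4,-0.2,1.5,0,0,0,0.08,0.4,-0.2,2,0,0,0,0.08,0.4,-0.2,2,0,0,0,0.08,0.4,-0.2,2,0,0,0,0.08]'

```text
t: 13.55
tcp_pos: [612.0, 10.2, 96.8]
orientation: [0.0, 0.006, 1.0, 0.0]
force: [-4.1, -1.0, 9.6]
gripper_width: 12.9
grasp_force: 50.6
```

Request:
apply_moves --moves '[0.5,0,0.5,0,0,0,0.08,0.5,0,1,0,0,0,0.08,0.5,0,1.5,0,0,0,0.08,0.5,0,1.5,0,0,0,0.08,0.5,0,1.5,0,0,0,0.08,0.5,0,1.5,0,0,0,0.08]'

```text
t: 14.05
tcp_pos: [612.0, 10.1, 96.6]
orientation: [0.001, 0.006, 1.0, 0.0]
force: [-5.3, -1.9, 15.8]
gripper_width: 12.5
grasp_force: 51.3
```

```bash
python3 - <<'E'
from h import *
F=[]
for i in range(6):
    w=cam('wrist');st=env.read_state();F.append(np.r_[st['tcp_pos'],st['force']])
print(np.mean(F,0).round(1),st['grasp_force'])
o=np.zeros((480,800,3),np.uint8)
s=cam('scene');o[:,:400]=cv2.resize(w['pixels'][180:480,200:450],(400,480),interpolation=2);o[:,400:]=cv2.resize(s['pixels'][195:275,310:380],(400,480),interpolation=2)
cv2.imwrite('pics/c7.png',o)
E
```

```text
[612.   10.2  96.6  -5.   -1.3  14.9] 51.33909523487091
```

View pics/c7.png

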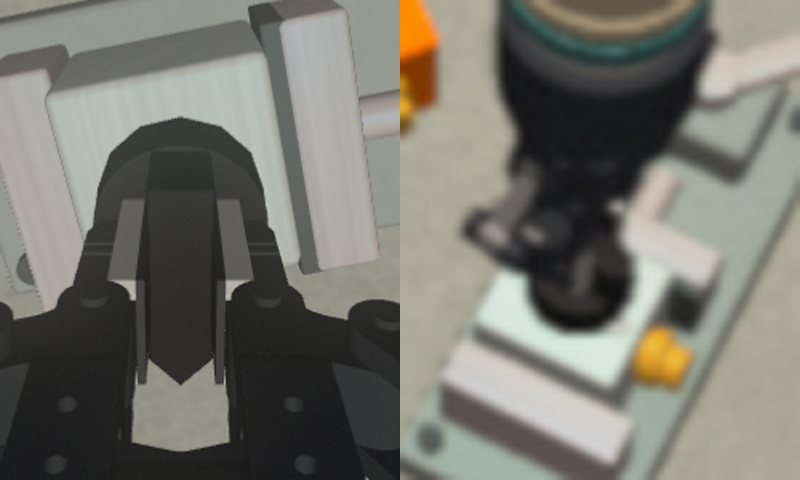

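The last picture shows the knob straight on the stem, low over the box, tip pointing along the tab's direction. The height stopped following at 96.6 mm with 15 N, against about 97 mm expected at the stop, so the shaft is fully pressed. Handing in.

```bash
python3 -c "
from h import *
print(env.hand_in())"
```

```text
the job is handed in; nothing more can be done
None
```

The job is handed in, with no verdict returned: the control is clamped (crank about 2.3 rad), and the black knob is on the D-shaft, still gripped at about 50 N and held down at the stop with about 15 N.

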